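# Index and lock the decorating wheel

## Robot

A 7-joint arm with a two-finger parallel gripper is mounted at the origin on the work surface. World frame = base frame: x ahead of the robot, y to its left, z up, the work surface at z = 0. Lengths are in m, angles in rad, forces in N, time in s.
With the tool pointing down it reaches from about 0.425 to 0.925 m from the base axis. Payload 6.8 kg.
Tool frame: the origin (TCP) lies between the finger pads; the fingertips stand 11 mm ahead of it and the grasp point (between the pads) lies 8 mm behind it; z points along the fingers, y is the line along which they close (so a half turn about z gives the same grasp; the last joint's range is limited). The gripper opens to 85 mm and grips with 20 to 120 N. Pads are 22 mm wide; open, the fingers measure 114 mm over their backs; the gripper's body (76 mm by 85 mm) begins 54 mm behind the grasp point. The pads swing forward as they close: fully open they stand 13 mm farther back than shut.
Start: joints at [-1.27, 0.477, 0.022, 1.555, -0.011, 1.109, -0.083], TCP at [0.268, 0.619, 0.205] pointing down, gripper open.
Joint ranges: [-2.96, 2.96], [-0.34, 2.1], [-1.41, 1.46], [0.24, 2.44], [-1.37, 4.51], [0.17, 1.92], [-2.96, 2.96]. Speed limits (rad/s): [2.39, 2.39, 3.14, 3.14, 3.14, 3.14, 3.14].

## Interface

Orientations are given as a rotation vector (axis times angle).
In Python, from bench import r gives the robot as it stands.
- The arm moves only by the tool send_rows, never from a script. Its argument "deltas" is a list of rows, each an object of numbers: "dx", "dy", "dz": the shift along the world's x, y, z in mm; "rx", "ry", "rz": the turn, a rotation vector about the world's x, y, z in degrees. A call has 1 to 5 rows; each row is the pose to reach, as a shift and turn from the pose commanded when the call began; what a row does not reach only later rows make up. A row lasts 1/12 s, in which the tool goes at most 41.7 mm and 7.16 degrees, less where a joint would pass 70% of its speed; a pose out of reach is approached as far as the arm can. A call with a gripper value outside its range is refused whole. "jaw" is the finger opening in mm, from 0 to 85.4, set as the call begins (left out, the last holds). The fingers move at their own pace and stop on an object; "newtons" is the grip in N (left out, the last holds). Time passes only in rows, so rows that repeat a pose let the fingers close. It gives the time, the measured TCP pose, the force, the opening and the grip force at its end, in the units of the state.
- r.get_obs(): the state, without advancing time (a new reading comes with each control period).
- r.grab_frame(name): name is "scene" or "top" or "wrist"; returns a dict with "frame" (420x560x3 uint8, blue, green, red), "z_map" (420x560 float32, m along the optical axis (not along the pixel's ray), 0 where there is no reading), "vertical_fov" (degrees; the focal length in pixels is half the picture's height over the tangent of half this angle, whatever the lens; pixels are square), "cx", "cy" (the principal point, pixels), "xyz" and "orientation" of the camera in the world. Camera axes: x right, y down, z forward; pixel columns grow to the right and rows downward; lengths in m; the calibration is good to about 2 mm. A picture is of the moment at which its call begins.
- r.hand_in(): hands the job in; it is judged then, once.
The state is a dict: "clock": time; "joints": joint angles; "qvel": joint speeds; "tau": joint torques, N m; "tcp_pos": TCP position; "orientation": TCP orientation; "contact_force": force on the tool from outside, world axes, zero at the start; "moment": the same for the moment, N m; "grip_width": finger opening in m; "gripper_force": force on a finger pad.
Only numpy, scipy, OpenCV 4.12 (cv2) and the standard library are available. Lean on these libraries where they do the work, as an engineer would, in place of code of your own. Each camera call takes 0.05 s, during which the arm holds its last target. There are 200 camera calls.

## Task

Turn the potter's indexing wheel by pressing lightly on its rim and dragging it round until the engraved line on top points straight at the fixed pointer, and let it stand there. Then push the locking bolt's upright handle inwards until the bolt is fully home in the wheel's notch, and let go. Be gentle with the wheel and the bolt, never force a bolt that stops short, and do not touch the raw clay cup on the wheel or disturb the other things on the bench.

Things in the scene. Friction and masses are not known exactly. Their poses are not given: they have to be found in the camera images.
- stand: Fixed dark steel stand, carries wheel, pointer and bolt; its place and yaw vary. Origin on the bench under the wheel's axis; x axis level from the wheel's axis to pointer and bolt, z up. Base plate 14 mm thick, x = -90 to 240 mm, y = -75 to 75 mm. A block 44 mm wide stands at x = 118 to 142 mm, top 69 mm high; the pointer on it reaches 78 mm high.
- wheel: Metal disc, 200 mm diameter; top face free from radius 50 to 100 mm but out of true: 72 mm above the bench on average, 67 to 77 mm at the rim, so feel for it. Origin on its vertical axis at bench height; x axis along the engraved line. Turns either way without end, stays where left; drags about 1.5 N at 80 mm radius. Fingertips drive it by friction (about 0.5 to 1.2 of the press); over 25 N harms it.
- mark_end (a point): Outer end of the engraved dark radial line (44 mm long, 4 mm wide) on the wheel's top face, at radius 99 mm and 69.5 mm up; turns with the wheel. In the rim under the line's end is a notch 13 mm wide for the bolt.
- pointer_tip (a point): Tip of the fixed steel cone pointer (14 mm long), 104 mm from the wheel's axis, 72 mm above the bench. Axes as stand. The line points at it when mark_end lies straight inwards of it, 5 mm away.
- bolt_handle (a point): Top centre of the locking bolt's upright round steel handle, 16 mm diameter, standing from 44 to 103 mm above the bench, free on its outer side; moves with the bolt. Bolt withdrawn: about 176 mm from the wheel's axis, in line with the pointer.
- bolt (a joint): How far the locking bolt is slid in: 0 withdrawn, 0.018 m fully home at its stop. Slides level along the stand's -x, drags with about 3 N, stays where left. Its round nose, 10 mm diameter, reaches the rim after 4 to 6 mm and enters the notch only if the line is within about 2 to 3 mm of the pointer; on the plain rim it stops short. Over 25 N damages it.
- cup: Raw clay cup without a handle, stuck upright on the centre of the wheel and turning with it, 70 mm diameter, 58 mm tall, top 130 mm above the bench. Origin: centre of its foot. Soft: must not be touched.
- bisque_pot: Bystander: white pot, 72 mm in diameter, 80 mm tall, loose; origin at the centre of its foot.
- slip_jar: Bystander: earth-coloured jar with a steel lid, 64 mm in diameter, 85 mm tall, loose; origin at the centre of its foot.
- wood_rib: Bystander: wooden modelling spatula, 200 mm long, lying on the bench; origin under its middle.
- plaster_bat: Bystander: plaster slab 100 x 100 x 22 mm, loose; origin under its centre.

How it is judged:
By the outcome, as a careful person would: the job done as asked, in the order asked, and still so for the second after the job is handed in, with the robot touching nothing.
It also fails if it takes over 67 s, if anything falls off the work surface, if the arm or the gripper's body presses on something with over 40 N, if the wrist force passes 120 N, or if a joint passes its speed limit or range.

## Working session

There is one attempt and no reset: what is moved stays moved. The work goes in short steps, Python scripts to look and compute and a tool call to move; the robot and the scene stay as the last step left them, time stands still between calls to the robot, and variables do not carry over. Pictures are saved under pics/ and viewed, at most 10 in all, crops included, and the job is handed in when it is done.

Besides the shell and the picture viewer there is one more tool, called after "Emit:" as name([rows], argument=value, ...), one row to a line, values as JSON. send_rows: Moves the arm, as the interface text tells. Its arguments: {"type":"object","properties":{"deltas":{"type":"array","items":{"type":"object","properties":{"dx":{"type":"number"},"dy":{"type":"number"},"dz":{"type":"number"},"rx":{"type":"number"},"ry":{"type":"number"},"rz":{"type":"number"}}}},"jaw":{"type":"number"},"newtons":{"type":"number"}},"required":["deltas"]}

```bash
mkdir -p pics; cat > h.py <<'E'
import numpy as np, cv2
from scipy.spatial.transform import Rotation as R
from bench import r
def cam(name):
    f=r.grab_frame(name); np.savez(f'{name}.npz',**{k:np.array(v) for k,v in f.items()}); return f
def pts(f):
    im=f['frame'];h,w=im.shape[:2];fl=h/2/np.tan(np.radians(float(f['vertical_fov']))/2)
    v,u=np.mgrid[:h,:w];z=f['z_map']
    p=np.stack([(u-f['cx'])/fl*z,(v-f['cy'])/fl*z,z],-1)
    o=np.array(f['orientation']); rot=R.from_rotvec(o) if o.shape==(3,) else (R.from_matrix(o) if o.shape==(3,3) else R.from_quat(o))
    return p@rot.as_matrix().T+np.array(f['xyz'])
E
python3 - <<'E'
from h import *
a=cam('scene');b=cam('top')
print(a['xyz'],a['orientation'],b['xyz'],b['orientation'],a['vertical_fov'],b['vertical_fov'])
cv2.imwrite('pics/a.png',a['frame']);cv2.imwrite('pics/b.png',b['frame'])
print(r.get_obs())
E
```

```text
[ 1.26862487 -0.50294441  0.75608176] [-2.04215192 -1.0201507   0.48451507] [ 0.37180084 -0.01216261  1.31156672] [-2.14263702  2.0930951  -0.1679964 ] 56.53888039766931 42.180007188267226
{'clock': 0.1, 'joints': array([-1.27009189,  0.47768083,  0.02232673,  1.55636815, -0.01150748,
        1.1092711 , -0.0830818 ]), 'qvel': array([-2.26616401e-04, -3.77712672e-03, -2.68021074e-03, -3.58725228e-03,
        2.31994035e-03, -2.82951320e-05, -3.86754111e-04]), 'tau': array([ 4.67367325e-03, -5.97765040e+01,  1.61403548e+00, -2.81952918e+01,
        1.28704630e-02,  5.14413288e-03, -2.43628853e-05]), 'tcp_pos': array([0.26809408, 0.61885009, 0.20434062]), 'orientation': array([-6.37565247e-01, -3.07598671e+00,  2.48758614e-03]), 'contact_force': array([ 0.53339621,  0.08842798, -0.04079597]), 'moment': array([-0.0139312 , -0.02853289, -0.00060542]), 'gripper_force': 0.0, 'grip_width': 0.08541178864823899}
```

View pics/b.png

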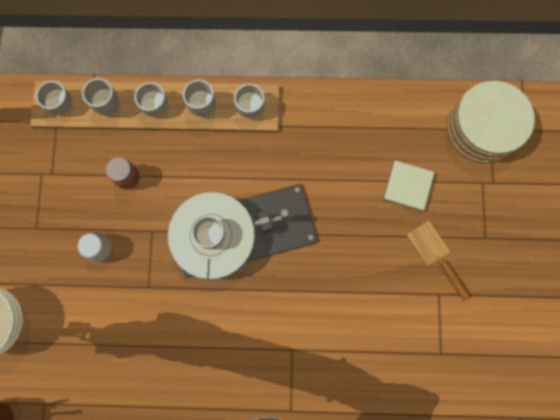

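View pics/a.png

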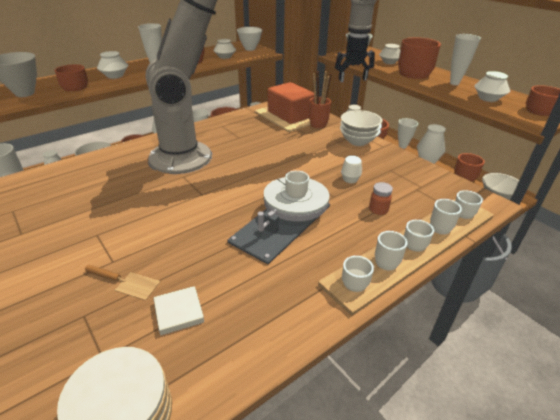

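The top picture shows the wheel centre at about (211,235), the engraved line near (208,268) and the bolt handle near (284,213). The scene picture confirms the layout. I'll enlarge a crop of the wheel and fit its geometry.

```bash
python3 - <<'E'
from h import *
f=np.load('top.npz');P=pts(f);im=f['frame']
c=im[180:290,155:325];cv2.imwrite('pics/c.png',cv2.resize(c,None,fx=4.7,fy=4.7,interpolation=cv2.INTER_CUBIC))
for u,v in [(211,235),(208,268),(284,213),(208,262),(180,235),(245,220),(300,230),(92,247),(120,170)]: print(u,v,P[v,u].round(4))
# wheel disc fit
z=P[...,2]; m=(z>.062)&(z<.082); m[:180]=0;m[290:]=0;m[:,:160]=0;m[:,258:]=0
n,l,s,ce=cv2.connectedComponentsWithStats(m.astype(np.uint8));k=1+s[1:,4].argmax();print(s[k],ce[k])
cnt,_=cv2.findContours((l==k).astype(np.uint8),0,2)
cc=max(cnt,key=len)[:,0]; Q=np.array([P[y,x] for x,y in cc]); (x,y),rad=cv2.minEnclosingCircle(Q[:,:2].astype(np.float32));print(x,y,rad)
A=np.c_[2*Q[:,:2],np.ones(len(Q))];print(np.linalg.lstsq(A,(Q[:,:2]**2).sum(1),rcond=None)[0][:2])
# handle and cup
for lo,hi,u0,u1,v0,v1 in [(.09,.112,270,300,195,235),(.12,.14,180,240,205,260)]:
    m=np.zeros_like(z,bool);m[v0:v1,u0:u1]=1;m&=(z>lo)&(z<hi);print(m.sum(),P[m].mean(0),P[m].min(0),P[m].max(0))
# plate
m=(z>.008)&(z<.02);m[:180]=0;m[290:]=0;m[:,:240]=0;m[:,330:]=0
q=P[m][:,:2].astype(np.float32);b=cv2.minAreaRect((q*1000));print(b)
# tilt of disc top
m=(l==k);q=P[m];print(np.linalg.lstsq(np.c_[q[:,:2],np.ones(len(q))],q[:,2],rcond=None)[0])
E
```

```text
211 235 [ 0.3718 -0.0122  1.3116]
208 268 [0.4509 0.1407 0.072 ]
284 213 [ 0.5763 -0.0291  0.1018]
208 262 [0.4645 0.1412 0.0724]
180 235 [0.5246 0.2081 0.0741]
245 220 [0.5624 0.0598 0.0763]
300 230 [ 0.5509 -0.0695  0.0121]
92 247 [0.4916 0.4065 0.0814]
120 170 [0.6723 0.3542 0.0854]
[ 168  193   87   86 4976] [211.56953376 235.94614148]
0.5270063281059265 0.13752759993076324 0.10013779252767563
[0.52676869 0.13714741]
41 [ 0.57554932 -0.0300704   0.10291128] [ 0.56881562 -0.0359107   0.09006278] [ 0.58311736 -0.02448677  0.10808898]
185 [0.52871229 0.1398481  0.12901922] [0.49238248 0.10383171 0.12002043] [0.56162096 0.17289353 0.13654516]
((549.3377685546875, -32.674095153808594), (244.48626708984375, 210.64993286132812), 3.5483388900756836)
[ 0.0241824  -0.03744061  0.06487578]
```

View pics/c.png

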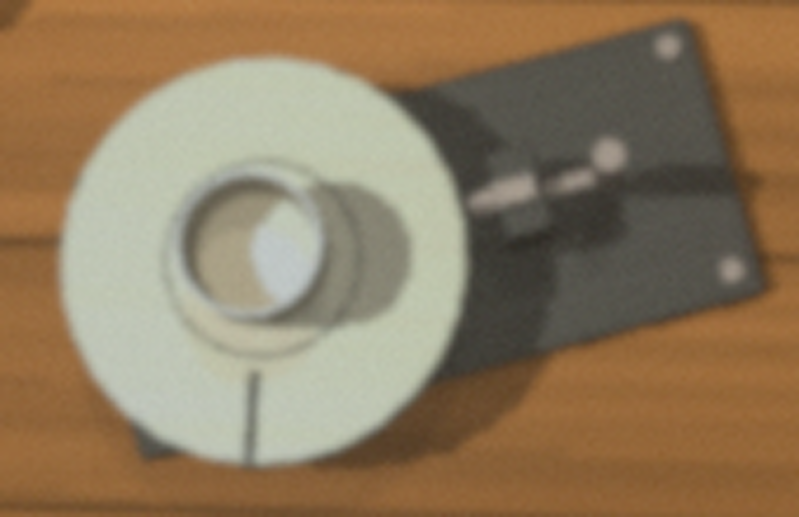

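Emit:
send_rows([
  {"dx": 22,"dy": -32},
  {"dx": 45,"dy": -64},
  {"dx": 67,"dy": -96},
  {"dx": 90,"dy": -128},
  {"dx": 112,"dy": -160},
], jaw=0, newtons=20)

```text
$.deltas[0]: bad value
```

Emit:
send_rows([
  {"dx": 22,"dy": -32},
  {"dx": 45,"dy": -64},
  {"dx": 67,"dy": -96},
  {"dx": 90,"dy": -128},
  {"dx": 112,"dy": -160},
])

```text
$.deltas[0]: bad value
```

Emit:
send_rows([
  {"dx": 23,"dy": -32},
  {"dx": 46,"dy": -64},
  {"dx": 69,"dy": -96},
  {"dx": 92,"dy": -128},
  {"dx": 113,"dy": -161},
])

```text
$.deltas[0]: bad value
```

Emit:
send_rows([
  {},
  {},
  {},
])

```text
$.deltas[0]: bad value
```

All six fields seem to be required.

Emit:
send_rows([
  {"dx": 22,"dy": -32,"dz": 0,"rx": 0,"ry": 0,"rz": 0},
  {"dx": 45,"dy": -64,"dz": 0,"rx": 0,"ry": 0,"rz": 0},
  {"dx": 67,"dy": -96,"dz": 0,"rx": 0,"ry": 0,"rz": 0},
  {"dx": 90,"dy": -128,"dz": 0,"rx": 0,"ry": 0,"rz": 0},
  {"dx": 112,"dy": -160,"dz": 0,"rx": 0,"ry": 0,"rz": 0},
], jaw=0, newtons=20)

```text
clock: 0.52
tcp_pos: [0.3811, 0.4574, 0.2049]
orientation: [-0.638, -3.076, 0.001]
contact_force: [0.7, 0.8, 0.2]
grip_width: 0.0255
gripper_force: 0.0
```

Emit:
send_rows([
  {"dx": 22,"dy": -32,"dz": 0,"rx": 0,"ry": 0,"rz": 0},
  {"dx": 45,"dy": -64,"dz": 0,"rx": 0,"ry": 0,"rz": 0},
  {"dx": 67,"dy": -96,"dz": 0,"rx": 0,"ry": 0,"rz": 0},
  {"dx": 90,"dy": -128,"dz": 0,"rx": 0,"ry": 0,"rz": 0},
  {"dx": 112,"dy": -160,"dz": 0,"rx": 0,"ry": 0,"rz": 0},
])

```text
clock: 0.93
tcp_pos: [0.493, 0.2975, 0.205]
orientation: [-0.638, -3.076, 0.0]
contact_force: [0.5, 0.6, -0.3]
grip_width: 0.0001
gripper_force: 0.0
```

Emit:
send_rows([
  {"dx": 23,"dy": -32,"dz": 0,"rx": 0,"ry": 0,"rz": 0},
  {"dx": 46,"dy": -64,"dz": 0,"rx": 0,"ry": 0,"rz": 0},
  {"dx": 69,"dy": -96,"dz": 0,"rx": 0,"ry": 0,"rz": 0},
  {"dx": 92,"dy": -128,"dz": 0,"rx": 0,"ry": 0,"rz": 0},
  {"dx": 113,"dy": -161,"dz": 0,"rx": 0,"ry": 0,"rz": 0},
])

```text
clock: 1.35
tcp_pos: [0.6061, 0.1368, 0.2049]
orientation: [-0.637, -3.076, 0.0]
contact_force: [0.6, 0.5, -0.8]
grip_width: -0.0002
gripper_force: 0.0
```

Emit:
send_rows([
  {"dx": 0,"dy": 0,"dz": 0,"rx": 0,"ry": 0,"rz": 0},
  {"dx": 0,"dy": 0,"dz": 0,"rx": 0,"ry": 0,"rz": 0},
  {"dx": 0,"dy": 0,"dz": 0,"rx": 0,"ry": 0,"rz": 0},
])

```text
clock: 1.6
tcp_pos: [0.6048, 0.1387, 0.2047]
orientation: [-0.638, -3.075, 0.0]
contact_force: [-0.7, 0.2, -1.2]
grip_width: 0.0001
gripper_force: 0.0
```

Emit:
send_rows([
  {"dx": 0,"dy": 0,"dz": -35,"rx": 0,"ry": 0,"rz": 0},
  {"dx": 0,"dy": 0,"dz": -70,"rx": 0,"ry": 0,"rz": 0},
  {"dx": 0,"dy": 0,"dz": -95,"rx": 0,"ry": 0,"rz": 0},
  {"dx": 0,"dy": 0,"dz": -110,"rx": 0,"ry": 0,"rz": 0},
  {"dx": 0,"dy": 0,"dz": -113,"rx": 0,"ry": 0,"rz": 0},
])

```text
clock: 2.02
tcp_pos: [0.6019, 0.1401, 0.0887]
orientation: [-0.631, -3.071, 0.003]
contact_force: [0.0, -0.3, 0.2]
grip_width: -0.0
gripper_force: 0.0
```

Emit:
send_rows([
  {"dx": 0,"dy": 0,"dz": -1,"rx": 0,"ry": 0,"rz": 0},
  {"dx": 0,"dy": 0,"dz": -2,"rx": 0,"ry": 0,"rz": 0},
  {"dx": 0,"dy": 0,"dz": -3,"rx": 0,"ry": 0,"rz": 0},
  {"dx": 0,"dy": 0,"dz": -3,"rx": 0,"ry": 0,"rz": 0},
])

```text
clock: 2.35
tcp_pos: [0.606, 0.1389, 0.0904]
orientation: [0.637, 3.075, 0.002]
contact_force: [-0.7, -0.1, -1.0]
grip_width: -0.0004
gripper_force: 0.0
```

Emit:
send_rows([
  {"dx": 0,"dy": 0,"dz": -0.5,"rx": 0,"ry": 0,"rz": 0},
  {"dx": 0,"dy": 0,"dz": -1,"rx": 0,"ry": 0,"rz": 0},
  {"dx": 0,"dy": 0,"dz": -1.5,"rx": 0,"ry": 0,"rz": 0},
  {"dx": 0,"dy": 0,"dz": -2,"rx": 0,"ry": 0,"rz": 0},
  {"dx": 0,"dy": 0,"dz": -2,"rx": 0,"ry": 0,"rz": 0},
])

```text
clock: 2.77
tcp_pos: [0.6053, 0.1384, 0.0872]
orientation: [-0.638, -3.076, -0.0]
contact_force: [0.0, -0.1, -0.7]
grip_width: 0.0
gripper_force: 0.0
```

Emit:
send_rows([
  {"dx": 0,"dy": 0,"dz": -0.5,"rx": 0,"ry": 0,"rz": 0},
  {"dx": 0,"dy": 0,"dz": -1,"rx": 0,"ry": 0,"rz": 0},
  {"dx": 0,"dy": 0,"dz": -1.5,"rx": 0,"ry": 0,"rz": 0},
  {"dx": 0,"dy": 0,"dz": -1.5,"rx": 0,"ry": 0,"rz": 0},
])

```text
clock: 3.1
tcp_pos: [0.6052, 0.1384, 0.0855]
orientation: [-0.638, -3.076, 0.0]
contact_force: [0.8, 0.3, 0.0]
grip_width: 0.0003
gripper_force: 0.0
```

Emit:
send_rows([
  {"dx": 0,"dy": 0,"dz": -0.4,"rx": 0,"ry": 0,"rz": 0},
  {"dx": 0,"dy": 0,"dz": -0.8,"rx": 0,"ry": 0,"rz": 0},
  {"dx": 0,"dy": 0,"dz": -1,"rx": 0,"ry": 0,"rz": 0},
  {"dx": 0,"dy": 0,"dz": -1,"rx": 0,"ry": 0,"rz": 0},
])

```text
clock: 3.43
tcp_pos: [0.6053, 0.1384, 0.0846]
orientation: [-0.638, -3.076, 0.0]
contact_force: [-0.6, -0.4, -1.0]
grip_width: 0.0
gripper_force: 0.0
```

Emit:
send_rows([
  {"dx": 0,"dy": 0,"dz": -0.4,"rx": 0,"ry": 0,"rz": 0},
  {"dx": 0,"dy": 0,"dz": -0.8,"rx": 0,"ry": 0,"rz": 0},
  {"dx": 0,"dy": 0,"dz": -1,"rx": 0,"ry": 0,"rz": 0},
  {"dx": 0,"dy": 0,"dz": -1,"rx": 0,"ry": 0,"rz": 0},
])

```text
clock: 3.77
tcp_pos: [0.6053, 0.1384, 0.0836]
orientation: [-0.638, -3.076, 0.0]
contact_force: [-0.8, -0.2, -0.5]
grip_width: 0.0001
gripper_force: 0.0
```

Emit:
send_rows([
  {"dx": 0,"dy": 0,"dz": -0.4,"rx": 0,"ry": 0,"rz": 0},
  {"dx": 0,"dy": 0,"dz": -0.8,"rx": 0,"ry": 0,"rz": 0},
  {"dx": 0,"dy": 0,"dz": -1,"rx": 0,"ry": 0,"rz": 0},
  {"dx": 0,"dy": 0,"dz": -1,"rx": 0,"ry": 0,"rz": 0},
])

```text
clock: 4.1
tcp_pos: [0.6053, 0.1384, 0.0827]
orientation: [-0.638, -3.076, 0.0]
contact_force: [-0.2, -0.9, -0.2]
grip_width: -0.0001
gripper_force: 0.0
```

Emit:
send_rows([
  {"dx": 0,"dy": 0,"dz": -0.4,"rx": 0,"ry": 0,"rz": 0},
  {"dx": 0,"dy": 0,"dz": -0.8,"rx": 0,"ry": 0,"rz": 0},
  {"dx": 0,"dy": 0,"dz": -1,"rx": 0,"ry": 0,"rz": 0},
  {"dx": 0,"dy": 0,"dz": -1,"rx": 0,"ry": 0,"rz": 0},
])

```text
clock: 4.43
tcp_pos: [0.6052, 0.1384, 0.0816]
orientation: [-0.638, -3.076, 0.0]
contact_force: [0.6, -0.1, -0.5]
grip_width: 0.0001
gripper_force: 0.0
```

Emit:
send_rows([
  {"dx": 0,"dy": 0,"dz": -0.4,"rx": 0,"ry": 0,"rz": 0},
  {"dx": 0,"dy": 0,"dz": -0.8,"rx": 0,"ry": 0,"rz": 0},
  {"dx": 0,"dy": 0,"dz": -1,"rx": 0,"ry": 0,"rz": 0},
  {"dx": 0,"dy": 0,"dz": -1,"rx": 0,"ry": 0,"rz": 0},
])

```text
clock: 4.77
tcp_pos: [0.6053, 0.1384, 0.0806]
orientation: [-0.638, -3.076, 0.0]
contact_force: [0.1, -0.5, -0.6]
grip_width: 0.0004
gripper_force: 0.0
```

Emit:
send_rows([
  {"dx": 0,"dy": 0,"dz": -0.4,"rx": 0,"ry": 0,"rz": 0},
  {"dx": 0,"dy": 0,"dz": -0.8,"rx": 0,"ry": 0,"rz": 0},
  {"dx": 0,"dy": 0,"dz": -1,"rx": 0,"ry": 0,"rz": 0},
  {"dx": 0,"dy": 0,"dz": -1,"rx": 0,"ry": 0,"rz": 0},
])

```text
clock: 5.1
tcp_pos: [0.6053, 0.1384, 0.0797]
orientation: [-0.638, -3.076, 0.0]
contact_force: [-0.7, -0.4, -0.3]
grip_width: -0.0003
gripper_force: 0.0
```

```bash
python3 - <<'E'
from h import *
a=cam('scene')
cv2.imwrite('pics/d.png',cv2.resize(a['frame'][120:270,200:400],None,fx=4,fy=4,interpolation=cv2.INTER_CUBIC))
E
```

```text
(no output)
```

View pics/d.png

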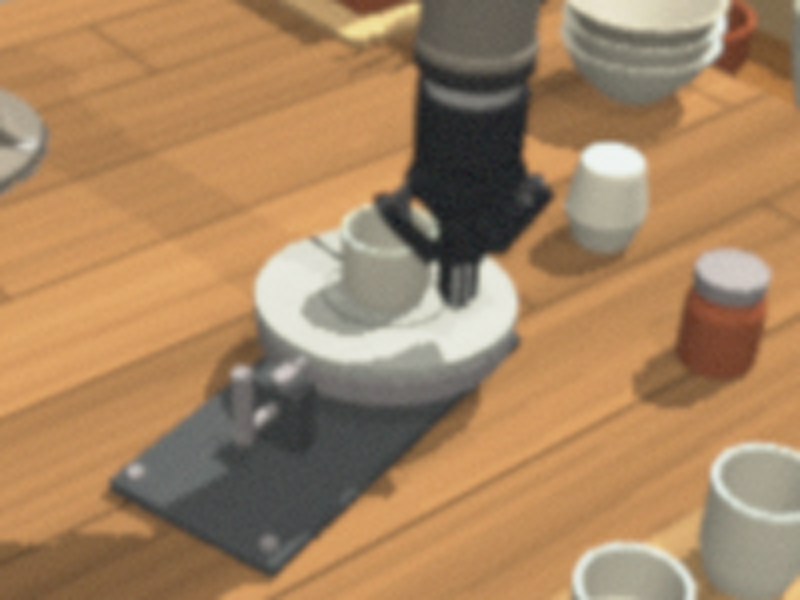

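The scene crop shows closed fingers near (460,295), just above the wheel top, with linkage elbows at (395,215) and (540,190) sticking out sideways. I'll keep the closing axis tangential so the elbows stay clear of the cup: turn +23° now, and rotate the tool along with the wheel.

Emit:
send_rows([
  {"dx": 0,"dy": 0,"dz": 0,"rx": 0,"ry": 0,"rz": 5},
  {"dx": 0,"dy": 0,"dz": 0,"rx": 0,"ry": 0,"rz": 11},
  {"dx": 0,"dy": 0,"dz": 0,"rx": 0,"ry": 0,"rz": 17},
  {"dx": 0,"dy": 0,"dz": 0,"rx": 0,"ry": 0,"rz": 23},
  {"dx": 0,"dy": 0,"dz": 0,"rx": 0,"ry": 0,"rz": 23},
])

```text
clock: 5.57
tcp_pos: [0.6054, 0.1382, 0.0798]
orientation: [0.006, 3.142, 0.0]
contact_force: [0.2, -0.5, -0.4]
grip_width: -0.0
gripper_force: 0.0
```

Emit:
send_rows([
  {"dx": 0,"dy": 0,"dz": -0.4,"rx": 0,"ry": 0,"rz": 0},
  {"dx": 0,"dy": 0,"dz": -0.8,"rx": 0,"ry": 0,"rz": 0},
  {"dx": 0,"dy": 0,"dz": -1,"rx": 0,"ry": 0,"rz": 0},
  {"dx": 0,"dy": 0,"dz": -1,"rx": 0,"ry": 0,"rz": 0},
])

```text
clock: 5.9
tcp_pos: [0.6052, 0.1385, 0.0786]
orientation: [-0.014, -3.141, 0.0]
contact_force: [0.1, 0.3, 0.4]
grip_width: 0.0001
gripper_force: 0.0
```

```bash
python3 - <<'E'
from h import *
o=r.get_obs();print(o['joints'],o['tcp_pos'],o['orientation'],o['contact_force'])
E
```

```text
[-0.39024539  0.52939785  0.08714247  1.80058212 -0.06037933  0.81442234
  1.28868618] [0.60521011 0.13845115 0.07860463] [-1.35109565e-02 -3.14135246e+00  2.14759561e-04] [0.10154406 0.31634495 0.35121481]
```

Emit:
send_rows([
  {"dx": 0,"dy": 0,"dz": -0.4,"rx": 0,"ry": 0,"rz": 0},
  {"dx": 0,"dy": 0,"dz": -0.8,"rx": 0,"ry": 0,"rz": 0},
  {"dx": 0,"dy": 0,"dz": -1,"rx": 0,"ry": 0,"rz": 0},
  {"dx": 0,"dy": 0,"dz": -1,"rx": 0,"ry": 0,"rz": 0},
])

```text
clock: 6.23
tcp_pos: [0.6053, 0.1384, 0.0776]
orientation: [-0.012, -3.141, 0.0]
contact_force: [-0.3, -0.6, -0.9]
grip_width: -0.0002
gripper_force: 0.0
```

```bash
python3 - <<'E'
from h import *
a=cam('scene')
P=pts(a);print(r.get_obs()['contact_force'])
for u,v in [(315,195),(306,205),(322,198),(327,192),(296,203),(325,188)]: print(u,v,P[v,u].round(4))
w=cam('wrist');print(w['xyz'])
Q=pts(w);z=Q[...,2]
m=(z>.055)&(z<.085)&(np.hypot(Q[...,0]-.527,Q[...,1]-.1375)<.1)&(np.hypot(Q[...,0]-.527,Q[...,1]-.1375)>.05)
q=Q[m];print(m.sum(),np.linalg.lstsq(np.c_[q[:,:2]-[.527,.1375],np.ones(len(q))],q[:,2],rcond=None)[0])
E
```

```text
[ 0.29366025 -0.32204438 -0.35392488]
315 195 [0.6161 0.1351 0.1163]
306 205 [0.5947 0.1229 0.0735]
322 198 [0.5955 0.1855 0.0724]
327 192 [0.581  0.2193 0.0722]
296 203 [0.5734 0.1024 0.0771]
325 188 [0.5614 0.2292 0.0723]
[0.53329781 0.13879633 0.24564412]
64960 [ 0.02520953 -0.03701217  0.07125345]
```

```bash
python3 - <<'E'
from h import *
a=np.load('scene.npz');P=pts(a)
for u in (312,315,318):
  for v in range(188,206,1): print(u,v,P[v,u].round(4),a['frame'][v,u])
E
```

```text
312 188 [0.6131 0.1241 0.1431] [42 38 35]
312 189 [0.6103 0.1271 0.137 ] [39 36 35]
312 190 [0.6095 0.1282 0.1327] [29 28 22]
312 191 [0.6122 0.1258 0.1318] [38 36 33]
312 192 [0.6112 0.1272 0.1272] [42 40 42]
312 193 [0.611  0.1276 0.1235] [41 39 39]
312 194 [0.6119 0.1271 0.1208] [35 35 33]
312 195 [0.6134 0.1259 0.1187] [58 60 59]
312 196 [0.612  0.1276 0.1137] [ 96 103 102]
312 197 [0.5756 0.1629 0.0743] [152 165 165]
312 198 [0.58   0.159  0.0747] [192 209 209]
312 199 [0.5822 0.1572 0.0731] [213 222 222]
312 200 [0.5878 0.1522 0.0749] [210 221 221]
312 201 [0.59   0.1504 0.0732] [212 223 222]
312 202 [0.5963 0.1447 0.0758] [214 225 225]
312 203 [0.5982 0.1431 0.074 ] [218 229 228]
312 204 [0.6034 0.1384 0.0755] [221 232 231]
312 205 [0.6061 0.1362 0.0745] [223 234 233]
315 188 [0.6158 0.133  0.141 ] [84 86 86]
315 189 [0.6161 0.1331 0.1378] [91 97 97]
315 190 [0.6171 0.1325 0.1352] [95 99 99]
315 191 [0.6164 0.1334 0.131 ] [95 97 98]
315 192 [0.6161 0.1341 0.1271] [96 99 99]
315 193 [0.6153 0.1352 0.1228] [94 99 99]
315 194 [0.6165 0.1344 0.1203] [ 99 103 103]
315 195 [0.6161 0
[... 584 characters left out ...]
454 0.1292] [103 109 109]
318 191 [0.615  0.1466 0.1248] [109 114 112]
318 192 [0.6115 0.1505 0.1177] [112 117 117]
318 193 [0.613  0.1494 0.1155] [132 143 141]
318 194 [0.5738 0.1888 0.0734] [163 175 174]
318 195 [0.5799 0.183  0.0756] [181 194 194]
318 196 [0.5822 0.1811 0.074 ] [199 215 214]
318 197 [0.586  0.1777 0.0739] [216 226 225]
318 198 [0.5886 0.1756 0.0726] [220 231 230]
318 199 [0.595  0.1696 0.0752] [222 232 232]
318 200 [0.5973 0.1676 0.0738] [222 233 232]
318 201 [0.6005 0.1648 0.0732] [222 233 232]
318 202 [0.6078 0.1579 0.0768] [224 234 233]
318 203 [0.6107 0.1553 0.076 ] [223 233 233]
318 204 [0.6134 0.153  0.075 ] [223 233 232]
318 205 [0.6188 0.148  0.0769] [222 232 231]
```

```bash
python3 - <<'E'
from h import *
w=np.load('wrist.npz');cv2.imwrite('pics/w.png',w['frame'])
P=pts(w);d=np.hypot(P[...,0]-.605,P[...,1]-.138);m=(d<.03)&(P[...,2]>.08)&(w['z_map']>0)
print(w['xyz'],m.sum()); q=P[m]
if len(q): i=q[:,2].argsort(); print(q[i[:5]].round(4),q[i[-3:]].round(4))
E
```

```text
[0.53329781 0.13879633 0.24564412] 26460
[[0.5944 0.1343 0.1052]
 [0.5942 0.1335 0.1055]
 [0.5942 0.1434 0.1057]
 [0.5941 0.1368 0.1057]
 [0.5942 0.1446 0.1058]] [[0.5846 0.1525 0.1966]
 [0.5845 0.1561 0.1967]
 [0.584  0.1518 0.1972]]
```

View pics/w.png

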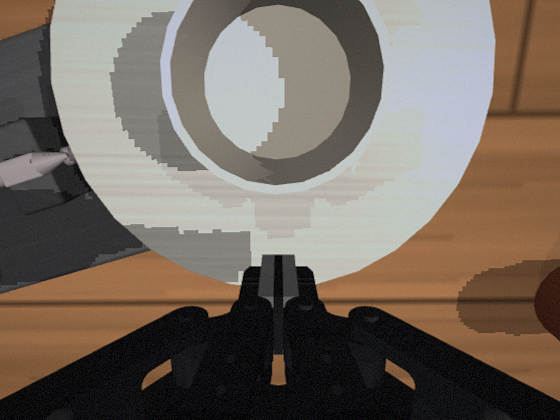

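The wrist picture shows the closed fingertips at (278,258) clearly above the wheel top. Both cameras put the tips at z≈0.105, about 38 mm higher than the reported TCP minus 11 mm implies. x and y agree. So I'll trust the cameras and touch for height. The gap is about 32 mm, so I'll descend 25 mm gently and re-measure.

Emit:
send_rows([
  {"dx": 0,"dy": 0,"dz": -6,"rx": 0,"ry": 0,"rz": 0},
  {"dx": 0,"dy": 0,"dz": -13,"rx": 0,"ry": 0,"rz": 0},
  {"dx": 0,"dy": 0,"dz": -19,"rx": 0,"ry": 0,"rz": 0},
  {"dx": 0,"dy": 0,"dz": -23,"rx": 0,"ry": 0,"rz": 0},
  {"dx": 0,"dy": 0,"dz": -25,"rx": 0,"ry": 0,"rz": 0},
])

```text
clock: 6.75
tcp_pos: [0.6046, 0.1382, 0.0514]
orientation: [-0.012, -3.14, 0.001]
contact_force: [-0.1, -0.5, 0.2]
grip_width: 0.0004
gripper_force: 0.0
```

Emit:
send_rows([
  {"dx": 0,"dy": 0,"dz": 0,"rx": 0,"ry": 0,"rz": 0},
  {"dx": 0,"dy": 0,"dz": 0,"rx": 0,"ry": 0,"rz": 0},
])

```text
clock: 6.92
tcp_pos: [0.6053, 0.1383, 0.0525]
orientation: [-0.012, -3.141, 0.0]
contact_force: [-0.1, 1.0, -0.3]
grip_width: 0.0002
gripper_force: 0.0
```

```bash
python3 - <<'E'
from h import *
for n in ('wrist','scene'):
  w=cam(n)
  P=pts(w);d=np.hypot(P[...,0]-.605,P[...,1]-.138);d2=np.hypot(P[...,0]-.527,P[...,1]-.1375)
  dark=w['frame'].max(-1)<70
  m=(d<.02)&dark&(P[...,2]>.06);q=P[m];print(n,np.sort(q[:,2])[:6].round(4), len(q))
  m=(abs(d2-.078)<.01)&(d<.05)&~dark&(w['frame'].min(-1)>130)&(P[...,2]<.085);print(P[m].mean(0))
print(r.get_obs()['contact_force'])
E
```

```text
wrist [0.0825 0.0826 0.0826 0.0826 0.0827 0.0828] 14235
[0.59581696 0.15593482 0.07230512]
scene [0.0892 0.0905 0.0934 0.0954 0.0956 0.0957] 195
[0.60040703 0.13332386 0.07574294]
[ 0.09176508 -0.33820725  0.16335079]
```

Emit:
send_rows([
  {"dx": 0,"dy": 0,"dz": -1,"rx": 0,"ry": 0,"rz": 0},
  {"dx": 0,"dy": 0,"dz": -2,"rx": 0,"ry": 0,"rz": 0},
  {"dx": 0,"dy": 0,"dz": -3,"rx": 0,"ry": 0,"rz": 0},
  {"dx": 0,"dy": 0,"dz": -4,"rx": 0,"ry": 0,"rz": 0},
  {"dx": 0,"dy": 0,"dz": -4.5,"rx": 0,"ry": 0,"rz": 0},
])

```text
clock: 7.43
tcp_pos: [0.6053, 0.1384, 0.0482]
orientation: [0.012, 3.142, 0.0]
contact_force: [-0.5, -0.1, 3.6]
grip_width: -0.0005
gripper_force: 1.9
```

Emit:
send_rows([
  {"dx": 0,"dy": 0,"dz": -0.3,"rx": 0,"ry": 0,"rz": 0},
  {"dx": 0,"dy": 0,"dz": -0.6,"rx": 0,"ry": 0,"rz": 0},
  {"dx": 0,"dy": 0,"dz": -0.8,"rx": 0,"ry": 0,"rz": 0},
  {"dx": 0,"dy": 0,"dz": -0.8,"rx": 0,"ry": 0,"rz": 0},
])

```text
clock: 7.77
tcp_pos: [0.6054, 0.1384, 0.0481]
orientation: [0.012, 3.141, 0.0]
contact_force: [-1.8, -0.3, 6.4]
grip_width: 0.0003
gripper_force: 3.2
```

Contact is felt at 6.4 N, stiffness about 3.5 N/mm. I'll compute the arc rows.

```bash
python3 - <<'E'
import numpy as np
t0=0.7;rho=78
for s in (0,20,45,70,95):
    n=5
    st=4 if s==0 else 5
    print(s,[(round(rho*(np.cos(np.radians(t0+s+k*st))-np.cos(np.radians(t0+s))),1),round(rho*(np.sin(np.radians(t0+s+k*st))-np.sin(np.radians(t0+s))),1)) for k in range(1,n+1)])
E
```

```text
0 [(np.float64(-0.3), np.float64(5.4)), (np.float64(-0.9), np.float64(10.8)), (np.float64(-1.9), np.float64(16.2)), (np.float64(-3.3), np.float64(21.5)), (np.float64(-5.0), np.float64(26.6))]
20 [(np.float64(-2.7), np.float64(6.3)), (np.float64(-5.9), np.float64(12.3)), (np.float64(-9.6), np.float64(17.9)), (np.float64(-13.8), np.float64(23.3)), (np.float64(-18.5), np.float64(28.3))]
45 [(np.float64(-5.1), np.float64(4.5)), (np.float64(-10.5), np.float64(8.6)), (np.float64(-16.3), np.float64(12.2)), (np.float64(-22.4), np.float64(15.3)), (np.float64(-28.7), np.float64(17.8))]
70 [(np.float64(-6.5), np.float64(2.0)), (np.float64(-13.2), np.float64(3.4)), (np.float64(-19.9), np.float64(4.2)), (np.float64(-26.7), np.float64(4.4)), (np.float64(-33.5), np.float64(4.0))]
95 [(np.float64(-6.7), np.float64(-1.0)), (np.float64(-13.4), np.float64(-2.5)), (np.float64(-19.8), np.float64(-4.6)), (np.float64(-26.1), np.float64(-7.3)), (np.float64(-32.1), np.float64(-10.5))]
```

Emit:
send_rows([
  {"dx": -0.3,"dy": 5.4,"dz": -0.3,"rx": 0,"ry": 0,"rz": 3},
  {"dx": -0.9,"dy": 10.8,"dz": -0.5,"rx": 0,"ry": 0,"rz": 6},
  {"dx": -1.9,"dy": 16.2,"dz": -0.5,"rx": 0,"ry": 0,"rz": 9},
  {"dx": -3.3,"dy": 21.5,"dz": -0.5,"rx": 0,"ry": 0,"rz": 12},
  {"dx": -5,"dy": 26.6,"dz": -0.5,"rx": 0,"ry": 0,"rz": 15},
])

```text
clock: 8.18
tcp_pos: [0.6015, 0.1647, 0.0481]
orientation: [-0.401, 3.114, -0.001]
contact_force: [-1.2, -2.5, 6.0]
grip_width: 0.0001
gripper_force: 3.4
```

Emit:
send_rows([
  {"dx": -2.7,"dy": 6.3,"dz": -0.2,"rx": 0,"ry": 0,"rz": 3.5},
  {"dx": -5.9,"dy": 12.3,"dz": -0.2,"rx": 0,"ry": 0,"rz": 7},
  {"dx": -9.6,"dy": 17.9,"dz": -0.2,"rx": 0,"ry": 0,"rz": 11},
  {"dx": -13.8,"dy": 23.3,"dz": -0.2,"rx": 0,"ry": 0,"rz": 15},
  {"dx": -18.5,"dy": 28.3,"dz": -0.2,"rx": 0,"ry": 0,"rz": 19},
])

```text
clock: 8.6
tcp_pos: [0.5838, 0.1936, 0.0481]
orientation: [-0.91, 3.003, -0.001]
contact_force: [0.8, -1.1, 6.2]
grip_width: -0.0002
gripper_force: 2.8
```

```bash
cat > ang.py <<'E'
from h import *
import sys
C=np.array([.527,.1375])
def line(n):
    w=cam(n);P=pts(w);im=w['frame'].astype(int);d=P[...,:2]-C;rr=np.hypot(d[...,0],d[...,1]);th=np.degrees(np.arctan2(d[...,1],d[...,0]))%360
    m=(rr>.06)&(rr<.092)&(P[...,2]<.083)&(P[...,2]>.06)&(w['z_map']>0)
    g=im.mean(-1); out=[]
    for a in np.arange(0,360,1.):
        k=m&(abs((th-a+180)%360-180)<.7)
        if k.sum()>3: out.append((a,np.median(g[k]),k.sum()))
    return np.array(out)
if __name__=='__main__':
  for n in sys.argv[1:]:
    o=line(n);i=o[:,1].argsort()[:22];print(n,len(o),o[np.sort(i)].astype(int).tolist())
  print(r.get_obs()['contact_force'],r.get_obs()['tcp_pos'])
E
python3 ang.py top wrist
```

```text
top 195 [[22, 133, 5], [23, 131, 6], [24, 131, 4], [25, 129, 4], [26, 126, 4], [27, 125, 6], [28, 124, 6], [29, 126, 5], [30, 119, 5], [31, 113, 4], [221, 132, 11], [222, 132, 12], [318, 135, 13], [319, 135, 11], [322, 134, 9], [324, 135, 10], [326, 135, 11], [328, 135, 13], [337, 135, 9], [345, 135, 10], [346, 135, 12], [347, 135, 11]]
wrist 233 [[37, 118, 126], [38, 118, 126], [39, 117, 138], [40, 118, 134], [41, 118, 140], [42, 118, 103], [43, 118, 90], [44, 118, 104], [45, 118, 106], [46, 118, 108], [47, 118, 114], [48, 117, 112], [49, 118, 115], [50, 118, 121], [51, 117, 122], [52, 118, 135], [53, 118, 181], [291, 117, 246], [292, 117, 245], [293, 117, 245], [294, 117, 245], [295, 117, 246]]
[-1.60861048  1.20278957  6.47331704] [0.58239373 0.19499422 0.04800239]
```

The line has followed to about 221.5°, so there is no slip. I'll continue with the next two arcs.

Emit:
send_rows([
  {"dx": -5.1,"dy": 4.5,"dz": 0,"rx": 0,"ry": 0,"rz": 3.5},
  {"dx": -10.5,"dy": 8.6,"dz": 0,"rx": 0,"ry": 0,"rz": 7},
  {"dx": -16.3,"dy": 12.2,"dz": 0,"rx": 0,"ry": 0,"rz": 11},
  {"dx": -22.4,"dy": 15.3,"dz": 0,"rx": 0,"ry": 0,"rz": 15},
  {"dx": -28.7,"dy": 17.8,"dz": 0,"rx": 0,"ry": 0,"rz": 19},
])

```text
clock: 9.12
tcp_pos: [0.5549, 0.2117, 0.0479]
orientation: [-1.394, 2.811, -0.001]
contact_force: [2.3, -1.1, 4.7]
grip_width: 0.0001
gripper_force: 2.3
```

Emit:
send_rows([
  {"dx": -6.5,"dy": 2,"dz": 0,"rx": 0,"ry": 0,"rz": 3.5},
  {"dx": -13.2,"dy": 3.4,"dz": 0,"rx": 0,"ry": 0,"rz": 7},
  {"dx": -19.9,"dy": 4.2,"dz": 0,"rx": 0,"ry": 0,"rz": 11},
  {"dx": -26.7,"dy": 4.4,"dz": 0,"rx": 0,"ry": 0,"rz": 15},
  {"dx": -33.5,"dy": 4,"dz": 0,"rx": 0,"ry": 0,"rz": 19},
])

```text
clock: 9.53
tcp_pos: [0.5212, 0.2162, 0.0479]
orientation: [-1.839, 2.542, -0.001]
contact_force: [2.3, 0.6, 3.9]
grip_width: -0.0
gripper_force: 2.1
```

```bash
python3 ang.py top wrist; python3 -c "
from bench import r;print(r.get_obs()['joints'])"
```

```text
top 256 [[265, 136, 10], [266, 129, 11], [267, 116, 12], [268, 102, 10], [269, 93, 12], [270, 93, 10], [271, 110, 14], [272, 133, 6], [273, 132, 13], [274, 139, 10], [275, 139, 9], [279, 140, 10], [281, 140, 12], [282, 140, 12], [285, 140, 10], [287, 140, 12], [288, 140, 13], [289, 140, 11], [290, 139, 8], [291, 140, 12], [292, 140, 10], [293, 140, 11]]
wrist 199 [[84, 122, 153], [85, 120, 118], [86, 121, 106], [87, 121, 103], [88, 120, 96], [89, 120, 105], [90, 121, 114], [91, 120, 120], [92, 120, 116], [93, 120, 82], [94, 120, 74], [95, 119, 99], [96, 119, 103], [97, 119, 106], [98, 119, 118], [99, 119, 120], [100, 120, 133], [101, 120, 128], [102, 121, 147], [103, 120, 202], [104, 121, 249], [105, 133, 291]]
[-0.47174686  1.52246407  6.28708335] [0.51974545 0.21611614 0.04781151]
[-0.30689208  0.50624849 -0.2520684   1.94041523  0.18474771  0.71481218
  2.15435809]
```

Emit:
send_rows([
  {"dx": -4,"dy": -0.5,"dz": -0.3,"rx": 0,"ry": 0,"rz": 2},
  {"dx": -8,"dy": -1.2,"dz": -0.4,"rx": 0,"ry": 0,"rz": 4},
  {"dx": -12,"dy": -2,"dz": -0.4,"rx": 0,"ry": 0,"rz": 6},
  {"dx": -16,"dy": -3.2,"dz": -0.4,"rx": 0,"ry": 0,"rz": 8},
  {"dx": -16,"dy": -3.2,"dz": -0.4,"rx": 0,"ry": 0,"rz": 8},
])

```text
clock: 10.05
tcp_pos: [0.5047, 0.213, 0.0477]
orientation: [-2.01, 2.41, -0.001]
contact_force: [-0.7, 0.5, 8.8]
grip_width: -0.0002
gripper_force: 4.6
```

```bash
python3 ang.py top; python3 - <<'E'
from h import *
f=np.load('top.npz');im=f['frame'][190:275,200:300];cv2.imwrite('pics/e.png',cv2.resize(im,None,fx=7,fy=7,interpolation=cv2.INTER_CUBIC))
w=cam('wrist');cv2.imwrite('pics/f.png',w['frame'])
E
```

```text
top 261 [[163, 129, 4], [165, 134, 5], [166, 134, 4], [168, 137, 7], [170, 134, 5], [171, 139, 6], [172, 140, 5], [265, 141, 12], [267, 141, 13], [269, 141, 14], [270, 141, 10], [271, 141, 13], [276, 140, 9], [277, 137, 11], [278, 130, 16], [279, 114, 9], [280, 105, 12], [281, 94, 13], [282, 94, 12], [283, 113, 9], [284, 123, 12], [285, 136, 13]]
[-1.14347348  0.59228998  9.74321991] [0.50468209 0.21302219 0.04772614]
```

View pics/e.png

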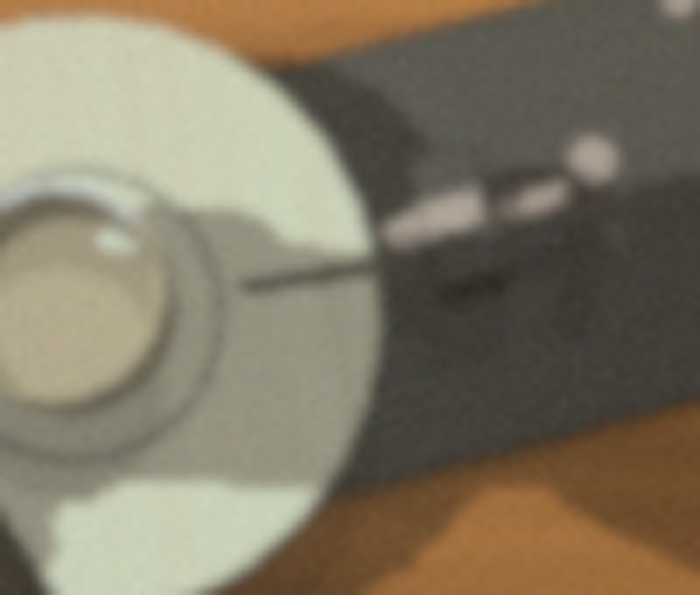

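The crop shows the pointer tip at (387,233), the line from (245,287) to (372,268) and the handle top at (593,160). The line is still a few degrees short, so I'll convert these pixels to angles.

```bash
cat > ray.py <<'E'
from h import *
def hit(f,u,v,z):
    h=f['frame'].shape[0];fl=h/2/np.tan(np.radians(float(f['vertical_fov']))/2)
    d=R.from_rotvec(f['orientation']).apply([(u-f['cx'])/fl,(v-f['cy'])/fl,1]);o=np.array(f['xyz']);return (o+d*(z-o[2])/d[2])[:2]
E
python3 - <<'E'
from ray import *
f=np.load('top.npz');c=lambda x,y,z:hit(f,(x+.5)/7-.5+200,(y+.5)/7-.5+190,z)
tip=c(387,233,.072);hd=c(593,160,.103);ai=c(245,287,.0735);ao=c(372,268,.0745);b=c(482,200,.075)
# wheel centre by rim fit with colour/brightness depth mask
P=pts(f);z=P[...,2];m=(z>.058)&(z<.085)&(f['frame'].mean(-1)>70);m[:180]=0;m[290:]=0;m[:,:160]=0;m[:,256:]=0
cnt,_=cv2.findContours(m.astype(np.uint8),0,1);cc=max(cnt,key=len)[:,0]
Q=np.array([hit(f,x,y,.072+.0) for x,y in cc]);
from scipy.optimize import least_squares
s=least_squares(lambda p:np.hypot(*(Q-p[:2]).T)-p[2],[.527,.1375,.1],loss='soft_l1',f_scale=.001).x
print('fit',s);C=np.array([.527,.1375])
a=lambda v:np.degrees(np.arctan2(v[1],v[0]))%360
for C in (C,s[:2]): print([ (n,round(a(p-C),2),round(np.hypot(*(p-C)),4)) for n,p in dict(tip=tip,handle=hd,li=ai,lo=ao,b=b).items()])
print('line dir',a(ao-ai),'tip->handle',a(hd-tip),tip,hd)
E
```

```text
fit [0.53196704 0.12749316 0.09099564]
[('tip', np.float64(286.58), np.float64(0.1047)), ('handle', np.float64(286.79), np.float64(0.1746)), ('li', np.float64(281.18), np.float64(0.0554)), ('lo', np.float64(280.53), np.float64(0.0975)), ('b', np.float64(287.36), np.float64(0.1377))]
[('tip', np.float64(285.42), np.float64(0.0938)), ('handle', np.float64(286.14), np.float64(0.1636)), ('li', np.float64(277.42), np.float64(0.0448)), ('lo', np.float64(278.51), np.float64(0.0869)), ('b', np.float64(286.57), np.float64(0.1267))]
line dir 279.6757358362135 tip->handle 287.1026513709897 [0.55689532 0.0371071 ] [ 0.57744797 -0.02968933]
```

View pics/f.png

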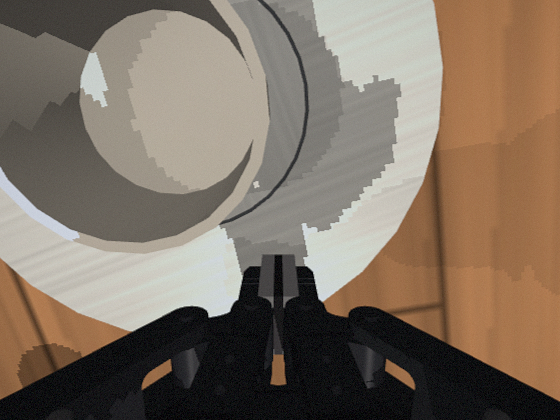

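The wrist view is clean; the fingertips at (278,258) are on the rim and clear of the cup. The line needs about 5.7–6° more.

Emit:
send_rows([
  {"dx": -2.5,"dy": -0.8,"dz": 0,"rx": 0,"ry": 0,"rz": 1},
  {"dx": -4.9,"dy": -1.6,"dz": 0,"rx": 0,"ry": 0,"rz": 2},
  {"dx": -7.2,"dy": -2.5,"dz": 0,"rx": 0,"ry": 0,"rz": 3},
  {"dx": -7.2,"dy": -2.5,"dz": 0,"rx": 0,"ry": 0,"rz": 3},
])

```text
clock: 10.48
tcp_pos: [0.4979, 0.2106, 0.0477]
orientation: [-2.071, 2.357, -0.001]
contact_force: [-0.7, 1.2, 9.0]
grip_width: 0.0001
gripper_force: 4.2
```

```bash
cat > m.py <<'E'
from ray import *
import sys
fs=[cam('top') for _ in range(5)];f=fs[0];im=np.mean([x['frame'].astype(float) for x in fs],0).astype(np.uint8)
cv2.imwrite(sys.argv[1],cv2.resize(im[205:255,225:295],None,fx=11,fy=11,interpolation=cv2.INTER_CUBIC))
C=np.array([.527,.1375]);g=im.mean(-1)
# dark-line angle per radius: project polar grid into the image
o=np.array(f['xyz']);h=420;fl=h/2/np.tan(np.radians(float(f['vertical_fov']))/2);Rm=R.from_rotvec(f['orientation'])
def px(p): q=Rm.inv().apply(np.atleast_2d(p)-o);return np.c_[q[:,0]/q[:,2]*fl+f['cx'],q[:,1]/q[:,2]*fl+f['cy']].astype(np.float32)
A=np.radians(np.arange(272,302,.1));res=[]
for rr in np.arange(.060,.0961,.003):
    u=px(np.c_[C[0]+rr*np.cos(A),C[1]+rr*np.sin(A),np.full(len(A),.0735)])
    s=cv2.remap(g.astype(np.float32),u[:,:1].copy(),u[:,1:].copy(),cv2.INTER_CUBIC)[:,0]
    s=np.median(s)-s; i=s.argmax(); w=np.clip(s[max(0,i-25):i+26],0,None)**2; res.append((round(rr,3),round(float(np.degrees((A[max(0,i-25):i+26]*w).sum()/w.sum())),2)))
print([(float(a),float(b)) for a,b in res]);print(np.mean([b for a,b in res]))
print(r.get_obs()['contact_force'],r.get_obs()['clock'])
E
python3 m.py pics/g.png
```

```text
[(0.06, 286.17), (0.063, 286.31), (0.066, 286.28), (0.069, 286.08), (0.072, 285.81), (0.075, 285.34), (0.078, 285.18), (0.081, 285.58), (0.084, 285.9), (0.087, 285.91), (0.09, 285.94), (0.093, 285.98), (0.096, 285.87)]
285.8730769230769
[-1.61047058  0.6624586   8.18582314] 10.7333
```

View pics/g.png

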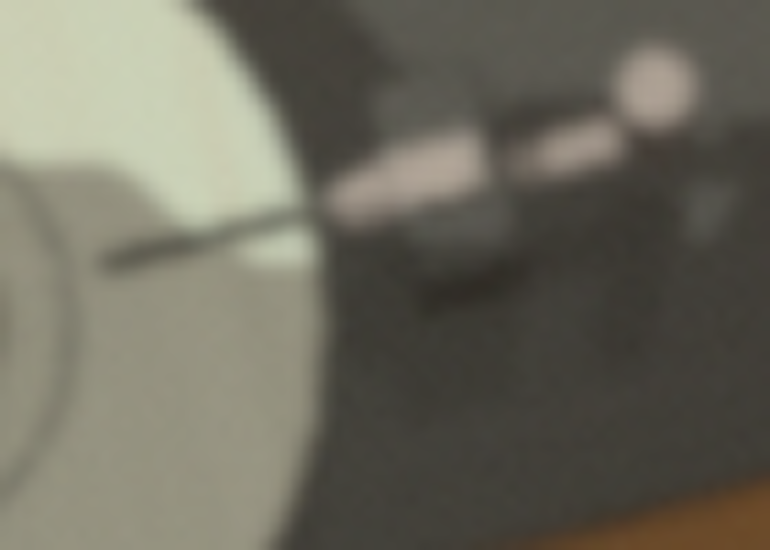

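The crop shows the line end at (310,212) and the pointer tip at (328,203), so it is nearly aligned: 285.9° against about 286.6°. I'll nudge it slightly.

Emit:
send_rows([
  {"dx": -0.6,"dy": -0.2,"dz": 0,"rx": 0,"ry": 0,"rz": 0},
  {"dx": -1.1,"dy": -0.4,"dz": 0,"rx": 0,"ry": 0,"rz": 0},
  {"dx": -1.1,"dy": -0.4,"dz": 0,"rx": 0,"ry": 0,"rz": 0},
])

```text
clock: 10.98
tcp_pos: [0.4973, 0.2104, 0.0478]
orientation: [-2.07, 2.357, -0.001]
contact_force: [1.2, 0.5, 7.2]
grip_width: 0.0001
gripper_force: 3.7
```

```bash
python3 m.py pics/h.png
```

```text
[(0.06, 286.83), (0.063, 286.7), (0.066, 286.59), (0.069, 286.51), (0.072, 286.21), (0.075, 285.99), (0.078, 286.25), (0.081, 286.5), (0.084, 286.4), (0.087, 286.42), (0.09, 286.52), (0.093, 286.39), (0.096, 286.31)]
286.4323076923077
[1.54881831 0.64415778 8.3127385 ] 11.2333
```

286.43° against the pointer's 286.6° is well within tolerance. I'll lift straight up, then travel above cup height to the outer side of the handle while turning the tool −156°, so its flat side faces the push and the last joint stays in range.

Emit:
send_rows([
  {"dx": 0,"dy": 0,"dz": 1,"rx": 0,"ry": 0,"rz": 0},
  {"dx": 0,"dy": 0,"dz": 3,"rx": 0,"ry": 0,"rz": 0},
  {"dx": 0,"dy": 0,"dz": 15,"rx": 0,"ry": 0,"rz": 0},
  {"dx": 0,"dy": 0,"dz": 40,"rx": 0,"ry": 0,"rz": 0},
  {"dx": 0,"dy": 0,"dz": 70,"rx": 0,"ry": 0,"rz": 0},
])

```text
clock: 11.65
tcp_pos: [0.4936, 0.2081, 0.116]
orientation: [2.07, -2.357, -0.002]
contact_force: [0.7, 0.7, 1.1]
grip_width: -0.0003
gripper_force: 0.0
```

Emit:
send_rows([
  {"dx": 0,"dy": 0,"dz": 30,"rx": 0,"ry": 0,"rz": 0},
  {"dx": 0,"dy": 0,"dz": 50,"rx": 0,"ry": 0,"rz": 0},
  {"dx": 0,"dy": 0,"dz": 50,"rx": 0,"ry": 0,"rz": 0},
])

```text
clock: 11.9
tcp_pos: [0.4977, 0.2103, 0.1715]
orientation: [-2.068, 2.355, -0.004]
contact_force: [0.8, -0.3, 0.2]
grip_width: 0.0003
gripper_force: 0.0
```

Emit:
send_rows([
  {"dx": 4,"dy": -11,"dz": 0,"rx": 0,"ry": 0,"rz": -6},
  {"dx": 7,"dy": -22,"dz": 0,"rx": 0,"ry": 0,"rz": -12},
  {"dx": 11,"dy": -33,"dz": 0,"rx": 0,"ry": 0,"rz": -18},
  {"dx": 14,"dy": -44,"dz": 0,"rx": 0,"ry": 0,"rz": -25},
  {"dx": 18,"dy": -55,"dz": 0,"rx": 0,"ry": 0,"rz": -31},
])

```text
clock: 12.32
tcp_pos: [0.5127, 0.1532, 0.1661]
orientation: [1.358, -2.832, -0.0]
contact_force: [0.3, -0.4, 0.2]
grip_width: 0.0004
gripper_force: 0.0
```

Emit:
send_rows([
  {"dx": 4,"dy": -11,"dz": 0,"rx": 0,"ry": 0,"rz": -6},
  {"dx": 7,"dy": -22,"dz": 0,"rx": 0,"ry": 0,"rz": -12},
  {"dx": 11,"dy": -33,"dz": 0,"rx": 0,"ry": 0,"rz": -18},
  {"dx": 14,"dy": -44,"dz": 0,"rx": 0,"ry": 0,"rz": -25},
  {"dx": 18,"dy": -55,"dz": 0,"rx": 0,"ry": 0,"rz": -31},
])

```text
clock: 12.73
tcp_pos: [0.5306, 0.0982, 0.166]
orientation: [0.551, -3.091, -0.0]
contact_force: [0.2, -0.3, -0.5]
grip_width: 0.0
gripper_force: 0.0
```

Emit:
send_rows([
  {"dx": 4,"dy": -11,"dz": 0,"rx": 0,"ry": 0,"rz": -6},
  {"dx": 7,"dy": -22,"dz": 0,"rx": 0,"ry": 0,"rz": -12},
  {"dx": 11,"dy": -33,"dz": 0,"rx": 0,"ry": 0,"rz": -18},
  {"dx": 14,"dy": -44,"dz": 0,"rx": 0,"ry": 0,"rz": -25},
  {"dx": 18,"dy": -55,"dz": 0,"rx": 0,"ry": 0,"rz": -31},
])

```text
clock: 13.15
tcp_pos: [0.5486, 0.0433, 0.166]
orientation: [-0.295, -3.126, 0.0]
contact_force: [0.0, 0.7, -0.1]
grip_width: 0.0001
gripper_force: 0.0
```

Emit:
send_rows([
  {"dx": 4,"dy": -11,"dz": 0,"rx": 0,"ry": 0,"rz": -6},
  {"dx": 7,"dy": -22,"dz": 0,"rx": 0,"ry": 0,"rz": -12},
  {"dx": 11,"dy": -33,"dz": 0,"rx": 0,"ry": 0,"rz": -18},
  {"dx": 14,"dy": -44,"dz": 0,"rx": 0,"ry": 0,"rz": -25},
  {"dx": 18,"dy": -55,"dz": 0,"rx": 0,"ry": 0,"rz": -31},
])

```text
clock: 13.57
tcp_pos: [0.5666, -0.0116, 0.166]
orientation: [-1.12, -2.934, 0.001]
contact_force: [1.1, -0.2, 0.3]
grip_width: -0.0005
gripper_force: 0.0
```

Emit:
send_rows([
  {"dx": 4,"dy": -11,"dz": 0,"rx": 0,"ry": 0,"rz": -6},
  {"dx": 7,"dy": -22,"dz": 0,"rx": 0,"ry": 0,"rz": -12},
  {"dx": 11,"dy": -33,"dz": 0,"rx": 0,"ry": 0,"rz": -18},
  {"dx": 14,"dy": -44,"dz": 0,"rx": 0,"ry": 0,"rz": -25},
  {"dx": 18,"dy": -55,"dz": 0,"rx": 0,"ry": 0,"rz": -32},
])

```text
clock: 13.98
tcp_pos: [0.5846, -0.0665, 0.166]
orientation: [-1.885, -2.512, 0.001]
contact_force: [0.2, 0.1, -0.2]
grip_width: -0.0
gripper_force: 0.0
```

Emit:
send_rows([
  {"dx": 0,"dy": 0,"dz": 0,"rx": 0,"ry": 0,"rz": 0},
  {"dx": 0,"dy": 0,"dz": 0,"rx": 0,"ry": 0,"rz": 0},
])

```text
clock: 14.15
tcp_pos: [0.5848, -0.0662, 0.166]
orientation: [-1.874, -2.52, 0.001]
contact_force: [-0.2, 1.4, 0.8]
grip_width: 0.0003
gripper_force: 0.0
```

```bash
python3 - <<'E'
from h import *
o=r.get_obs();y=R.from_rotvec(o['orientation']).apply([0,1,0]);print(o['tcp_pos'],np.degrees(np.arctan2(y[1],y[0])),o['joints'])
w=cam('wrist');P=pts(w)
from h import *
d=np.hypot(P[...,0]-o['tcp_pos'][0],P[...,1]-o['tcp_pos'][1]);m=(d<.022)&(P[...,2]>.15)&(w['z_map']>0);q=P[m];print(np.sort(q[:,2])[:3])
m=(np.hypot(P[...,0]-.577,P[...,1]+.03)<.015)&(P[...,2]>.09)&(P[...,2]<.112);q=P[m];print(len(q),(q.max(0)+q.min(0))/2,q.min(0),q.max(0))
E
```

```text
[ 0.58477196 -0.06617158  0.16596821] 16.717177316509467 [-0.21747548  0.38382685  0.28791727  1.82320708 -0.13063015  0.95408028
  0.41824201]
[0.19409862 0.19415111 0.19418821]
515 [ 0.5771332  -0.02939036  0.09722234] [ 0.56941554 -0.03709319  0.09033351] [ 0.58485085 -0.02168753  0.10411117]
```

The yaw is right and the handle lies 18 mm inward of the fingers. I'll shift 3 mm sideways and descend 128 mm, with the last part slow.

Emit:
send_rows([
  {"dx": 3,"dy": 1,"dz": -25,"rx": 0,"ry": 0,"rz": 0},
  {"dx": 3,"dy": 1,"dz": -50,"rx": 0,"ry": 0,"rz": 0},
  {"dx": 3,"dy": 1,"dz": -75,"rx": 0,"ry": 0,"rz": 0},
  {"dx": 3,"dy": 1,"dz": -98,"rx": 0,"ry": 0,"rz": 0},
  {"dx": 3,"dy": 1,"dz": -115,"rx": 0,"ry": 0,"rz": 0},
])

```text
clock: 14.62
tcp_pos: [0.5869, -0.0633, 0.0492]
orientation: [-1.87, -2.521, 0.001]
contact_force: [-0.8, -0.5, -0.5]
grip_width: -0.0001
gripper_force: 0.0
```

Emit:
send_rows([
  {"dx": 0,"dy": 0,"dz": -8,"rx": 0,"ry": 0,"rz": 0},
  {"dx": 0,"dy": 0,"dz": -13,"rx": 0,"ry": 0,"rz": 0},
  {"dx": 0,"dy": 0,"dz": -13,"rx": 0,"ry": 0,"rz": 0},
])

```text
clock: 14.87
tcp_pos: [0.5879, -0.0643, 0.0378]
orientation: [-1.875, -2.519, 0.0]
contact_force: [0.8, -0.4, 0.6]
grip_width: -0.0001
gripper_force: 0.0
```

Emit:
send_rows([
  {"dx": -0.9,"dy": 2.9,"dz": 0,"rx": 0,"ry": 0,"rz": 0},
  {"dx": -1.7,"dy": 5.7,"dz": 0,"rx": 0,"ry": 0,"rz": 0},
  {"dx": -2.6,"dy": 8.6,"dz": 0,"rx": 0,"ry": 0,"rz": 0},
  {"dx": -3.4,"dy": 11.5,"dz": 0,"rx": 0,"ry": 0,"rz": 0},
  {"dx": -4,"dy": 13.4,"dz": 0,"rx": 0,"ry": 0,"rz": 0},
])

```text
clock: 15.28
tcp_pos: [0.5846, -0.0508, 0.0389]
orientation: [1.877, 2.519, 0.001]
contact_force: [0.3, -0.2, 0.0]
grip_width: 0.0001
gripper_force: 0.0
```

```bash
cat > hd.py <<'E'
from h import *
o=r.get_obs();print(o['tcp_pos'],o['contact_force'],o['clock'])
w=cam('wrist');P=pts(w);C=np.array([.527,.1375]);e=np.array([.2857,-.9583])
m=(abs(P[...,0]-.573)<.017)&(P[...,1]>-.05)&(P[...,1]<.0)&(P[...,2]>.097)&(P[...,2]<.110)&(w['frame'].mean(-1)>60);q=P[m]
print('handle',len(q),(q.max(0)+q.min(0))/2,'r range',((q[:,:2]-C)@e).min(),((q[:,:2]-C)@e).max())
d=np.hypot(P[...,0]-o['tcp_pos'][0],P[...,1]-o['tcp_pos'][1]);m=(d<.022)&(w['z_map']>0)&(w['frame'].max(-1)<70)&(P[...,2]>.04);print('tip',np.sort(P[m][:,2])[:3])
E
python3 hd.py
```

```text
[ 0.58455529 -0.05083446  0.03888333] [ 0.29925464 -0.18859017  0.04905367] 15.2833
handle 2597 [ 0.57146895 -0.03563472  0.10342475] r range 0.1659990777704527 0.1951290424235731
tip [0.0694662  0.07013103 0.07022887]
```

Emit:
send_rows([
  {"dx": -0.4,"dy": 1.4,"dz": 0,"rx": 0,"ry": 0,"rz": 0},
  {"dx": -0.8,"dy": 2.8,"dz": 0,"rx": 0,"ry": 0,"rz": 0},
  {"dx": -1.2,"dy": 4,"dz": 0,"rx": 0,"ry": 0,"rz": 0},
  {"dx": -1.5,"dy": 5,"dz": 0,"rx": 0,"ry": 0,"rz": 0},
  {"dx": -1.7,"dy": 5.8,"dz": 0,"rx": 0,"ry": 0,"rz": 0},
])

```text
clock: 15.75
tcp_pos: [0.5829, -0.0468, 0.0384]
orientation: [1.878, 2.517, -0.001]
contact_force: [1.2, -2.5, -1.1]
grip_width: -0.0001
gripper_force: 1.5
```

Emit:
send_rows([
  {"dx": -0.3,"dy": 0.9,"dz": 0,"rx": 0,"ry": 0,"rz": 0},
  {"dx": -0.6,"dy": 1.9,"dz": 0,"rx": 0,"ry": 0,"rz": 0},
  {"dx": -0.6,"dy": 1.9,"dz": 0,"rx": 0,"ry": 0,"rz": 0},
])

```text
clock: 16.0
tcp_pos: [0.582, -0.0441, 0.0383]
orientation: [1.878, 2.518, -0.0]
contact_force: [0.9, -1.8, 0.9]
grip_width: -0.0001
gripper_force: 1.5
```

Emit:
send_rows([
  {"dx": -0.3,"dy": 0.9,"dz": 0,"rx": 0,"ry": 0,"rz": 0},
  {"dx": -0.6,"dy": 1.9,"dz": 0,"rx": 0,"ry": 0,"rz": 0},
  {"dx": -0.8,"dy": 2.8,"dz": 0,"rx": 0,"ry": 0,"rz": 0},
  {"dx": -0.8,"dy": 2.8,"dz": 0,"rx": 0,"ry": 0,"rz": 0},
])

```text
clock: 16.33
tcp_pos: [0.5811, -0.0408, 0.0384]
orientation: [-1.877, -2.519, -0.0]
contact_force: [0.1, -2.0, 0.4]
grip_width: 0.0002
gripper_force: 1.2
```

Emit:
send_rows([
  {"dx": -0.3,"dy": 0.9,"dz": 0,"rx": 0,"ry": 0,"rz": 0},
  {"dx": -0.6,"dy": 1.9,"dz": 0,"rx": 0,"ry": 0,"rz": 0},
  {"dx": -0.8,"dy": 2.8,"dz": 0,"rx": 0,"ry": 0,"rz": 0},
  {"dx": -0.8,"dy": 2.8,"dz": 0,"rx": 0,"ry": 0,"rz": 0},
])

```text
clock: 16.67
tcp_pos: [0.5803, -0.038, 0.0383]
orientation: [-1.878, -2.518, -0.0]
contact_force: [0.9, -2.4, 1.5]
grip_width: 0.0002
gripper_force: 1.1
```

The bolt has moved about 9 mm at steady drag, so it has entered the notch.

Emit:
send_rows([
  {"dx": -0.3,"dy": 0.9,"dz": 0,"rx": 0,"ry": 0,"rz": 0},
  {"dx": -0.6,"dy": 1.9,"dz": 0,"rx": 0,"ry": 0,"rz": 0},
  {"dx": -0.8,"dy": 2.8,"dz": 0,"rx": 0,"ry": 0,"rz": 0},
  {"dx": -0.8,"dy": 2.8,"dz": 0,"rx": 0,"ry": 0,"rz": 0},
])

```text
clock: 17.0
tcp_pos: [0.5795, -0.0352, 0.0383]
orientation: [-1.878, -2.518, -0.0]
contact_force: [-0.6, -2.8, 1.2]
grip_width: -0.0002
gripper_force: 1.1
```

Emit:
send_rows([
  {"dx": -0.3,"dy": 0.9,"dz": 0,"rx": 0,"ry": 0,"rz": 0},
  {"dx": -0.6,"dy": 1.9,"dz": 0,"rx": 0,"ry": 0,"rz": 0},
  {"dx": -0.6,"dy": 1.9,"dz": 0,"rx": 0,"ry": 0,"rz": 0},
])

```text
clock: 17.25
tcp_pos: [0.579, -0.0333, 0.0383]
orientation: [-1.878, -2.519, -0.0]
contact_force: [0.2, -2.7, 1.1]
grip_width: 0.0002
gripper_force: 1.2
```

Emit:
send_rows([
  {"dx": -0.3,"dy": 0.9,"dz": 0,"rx": 0,"ry": 0,"rz": 0},
  {"dx": -0.6,"dy": 1.9,"dz": 0,"rx": 0,"ry": 0,"rz": 0},
  {"dx": -0.6,"dy": 1.9,"dz": 0,"rx": 0,"ry": 0,"rz": 0},
])

```text
clock: 17.5
tcp_pos: [0.5784, -0.0314, 0.0383]
orientation: [-1.878, -2.519, -0.0]
contact_force: [0.7, -2.6, 0.9]
grip_width: -0.0
gripper_force: 1.2
```

Emit:
send_rows([
  {"dx": -0.2,"dy": 0.6,"dz": 0,"rx": 0,"ry": 0,"rz": 0},
  {"dx": -0.3,"dy": 1.2,"dz": 0,"rx": 0,"ry": 0,"rz": 0},
  {"dx": -0.3,"dy": 1.2,"dz": 0,"rx": 0,"ry": 0,"rz": 0},
])

```text
clock: 17.75
tcp_pos: [0.5783, -0.0312, 0.0383]
orientation: [1.878, 2.517, -0.0]
contact_force: [1.3, -4.2, 1.1]
grip_width: 0.0001
gripper_force: 2.4
```

Emit:
send_rows([
  {"dx": -0.2,"dy": 0.6,"dz": 0,"rx": 0,"ry": 0,"rz": 0},
  {"dx": -0.3,"dy": 1,"dz": 0,"rx": 0,"ry": 0,"rz": 0},
  {"dx": -0.3,"dy": 1,"dz": 0,"rx": 0,"ry": 0,"rz": 0},
])

```text
clock: 18.0
tcp_pos: [0.5783, -0.0312, 0.0384]
orientation: [1.878, 2.516, -0.001]
contact_force: [2.3, -7.0, 0.6]
grip_width: 0.0002
gripper_force: 3.6
```

There is a firm stop at about 7 N. I'll back off outward, rise and verify the travel.

Emit:
send_rows([
  {"dx": 1,"dy": -3,"dz": 0,"rx": 0,"ry": 0,"rz": 0},
  {"dx": 3,"dy": -10,"dz": 0,"rx": 0,"ry": 0,"rz": 0},
  {"dx": 7,"dy": -25,"dz": 0,"rx": 0,"ry": 0,"rz": 0},
  {"dx": 12,"dy": -40,"dz": 0,"rx": 0,"ry": 0,"rz": 0},
  {"dx": 12,"dy": -40,"dz": 0,"rx": 0,"ry": 0,"rz": 0},
])

```text
clock: 18.42
tcp_pos: [0.5902, -0.0727, 0.0384]
orientation: [1.881, 2.515, -0.001]
contact_force: [-0.2, -0.1, 0.2]
grip_width: -0.0002
gripper_force: 0.0
```

Emit:
send_rows([
  {"dx": 0,"dy": 0,"dz": 20,"rx": 0,"ry": 0,"rz": 0},
  {"dx": 0,"dy": 0,"dz": 50,"rx": 0,"ry": 0,"rz": 0},
  {"dx": 6,"dy": -20,"dz": 80,"rx": 0,"ry": 0,"rz": 0},
  {"dx": 15,"dy": -50,"dz": 110,"rx": 0,"ry": 0,"rz": 0},
  {"dx": 25,"dy": -85,"dz": 130,"rx": 0,"ry": 0,"rz": 0},
])

```text
clock: 18.83
tcp_pos: [0.6156, -0.1504, 0.1702]
orientation: [-1.871, -2.523, -0.005]
contact_force: [1.1, -0.1, 0.0]
grip_width: 0.0001
gripper_force: 0.0
```

Emit:
send_rows([
  {"dx": 5,"dy": -30,"dz": 0,"rx": 0,"ry": 0,"rz": 0},
  {"dx": 10,"dy": -60,"dz": 0,"rx": 0,"ry": 0,"rz": 0},
  {"dx": 10,"dy": -60,"dz": 0,"rx": 0,"ry": 0,"rz": 0},
])

```text
clock: 19.08
tcp_pos: [0.6238, -0.2205, 0.1682]
orientation: [1.885, 2.509, -0.004]
contact_force: [0.1, -1.4, -0.4]
grip_width: 0.0001
gripper_force: 0.0
```

```bash
python3 m.py pics/i.png; python3 -c "
from bench import r;print(r.get_obs()['tcp_pos'])"
```

```text
[(0.06, 286.65), (0.063, 286.75), (0.066, 286.53), (0.069, 286.56), (0.072, 286.24), (0.075, 286.11), (0.078, 286.34), (0.081, 286.49), (0.084, 286.44), (0.087, 286.43), (0.09, 286.52), (0.093, 286.42), (0.096, 286.31)]
286.44538461538457
[ 0.10684351 -0.7208206   0.17005911] 19.3333
[ 0.62445587 -0.21071157  0.16698833]
```

View pics/i.png

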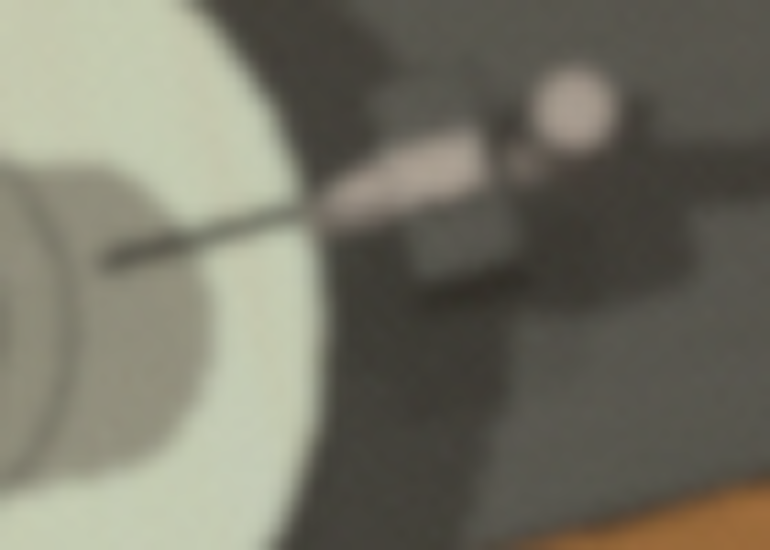

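The crop shows the line at (310,210) pointing at the pointer tip (325,205). The handle is now at (576,112); it was at (655,90). I'll measure the travel precisely.

```bash
python3 - <<'E'
from ray import *
f=np.load('top.npz');H=[]
for n,c in (('g',(655,90)),('i',(576,112))):
    im=cv2.imread(f'pics/{n}.png').mean(-1);v,u=np.mgrid[:550,:770]
    m=(im>118)&(np.hypot(u-c[0],v-c[1])<48);k=cv2.morphologyEx(m.astype(np.uint8),cv2.MORPH_OPEN,np.ones((25,25)));
    (x,y),rad=cv2.minEnclosingCircle(np.argwhere(k)[:,::-1].astype(np.float32));y2,x2=np.argwhere(k).mean(0);print(n,k.sum(),x,y,rad,x2,y2)
    H.append(hit(f,(x2+.5)/11-.5+225,(y2+.5)/11-.5+205,.103))
print(H,np.linalg.norm(H[0]-H[1])*1000,[np.linalg.norm(h-[.527,.1375]) for h in H])
E
```

```text
g 4606 655.0 87.5 40.302085876464844 654.9963091619627 86.28245766391663
i 4283 573.6948852539062 108.71186065673828 38.247798919677734 573.7693205696942 108.10156432407192
[array([ 0.57752794, -0.02924894]), array([ 0.57264053, -0.01273718])] 17.21990462120482 [np.float64(0.17423628114186693), np.float64(0.15701677329062624)]
```

Measured travel is 17.2 mm against a nominal 18, close to the camera's uncertainty. One gentle confirming push to about 12 N, still far under 25 N, will settle it.

Emit:
send_rows([
  {"dx": -5,"dy": 30,"dz": 0,"rx": 0,"ry": 0,"rz": 0},
  {"dx": -10,"dy": 60,"dz": 0,"rx": 0,"ry": 0,"rz": 0},
  {"dx": -20,"dy": 95,"dz": 0,"rx": 0,"ry": 0,"rz": 0},
  {"dx": -30,"dy": 128,"dz": 0,"rx": 0,"ry": 0,"rz": 0},
  {"dx": -35,"dy": 145,"dz": 0,"rx": 0,"ry": 0,"rz": 0},
])

```text
clock: 19.75
tcp_pos: [0.588, -0.061, 0.1671]
orientation: [-1.867, -2.523, -0.003]
contact_force: [-1.5, 0.3, -0.5]
grip_width: 0.0001
gripper_force: 0.0
```

Emit:
send_rows([
  {"dx": 0,"dy": 0,"dz": -25,"rx": 0,"ry": 0,"rz": 0},
  {"dx": 0,"dy": 0,"dz": -55,"rx": 0,"ry": 0,"rz": 0},
  {"dx": 0,"dy": 0,"dz": -85,"rx": 0,"ry": 0,"rz": 0},
  {"dx": 0,"dy": 0,"dz": -110,"rx": 0,"ry": 0,"rz": 0},
  {"dx": 0,"dy": 0,"dz": -122,"rx": 0,"ry": 0,"rz": 0},
])

```text
clock: 20.17
tcp_pos: [0.587, -0.0659, 0.0424]
orientation: [-1.872, -2.518, 0.003]
contact_force: [-0.6, 0.6, -1.3]
grip_width: -0.0004
gripper_force: 0.0
```

Emit:
send_rows([
  {"dx": -3,"dy": 10,"dz": -4,"rx": 0,"ry": 0,"rz": 0},
  {"dx": -6,"dy": 20,"dz": -6,"rx": 0,"ry": 0,"rz": 0},
  {"dx": -9,"dy": 28,"dz": -6,"rx": 0,"ry": 0,"rz": 0},
  {"dx": -10,"dy": 34,"dz": -6,"rx": 0,"ry": 0,"rz": 0},
  {"dx": -11,"dy": 36,"dz": -6,"rx": 0,"ry": 0,"rz": 0},
])

```text
clock: 20.58
tcp_pos: [0.5796, -0.0309, 0.041]
orientation: [1.874, 2.518, 0.003]
contact_force: [2.5, -2.3, -0.7]
grip_width: 0.0001
gripper_force: 1.4
```

Emit:
send_rows([
  {"dx": -0.3,"dy": 1,"dz": 0,"rx": 0,"ry": 0,"rz": 0},
  {"dx": -0.6,"dy": 2,"dz": 0,"rx": 0,"ry": 0,"rz": 0},
  {"dx": -0.9,"dy": 3,"dz": 0,"rx": 0,"ry": 0,"rz": 0},
  {"dx": -1.1,"dy": 4,"dz": 0,"rx": 0,"ry": 0,"rz": 0},
  {"dx": -1.1,"dy": 4,"dz": 0,"rx": 0,"ry": 0,"rz": 0},
])

```text
clock: 21.0
tcp_pos: [0.5796, -0.0309, 0.041]
orientation: [1.878, 2.512, 0.002]
contact_force: [3.6, -7.1, 3.0]
grip_width: -0.0
gripper_force: 3.4
```

Emit:
send_rows([
  {"dx": -0.2,"dy": 0.7,"dz": 0,"rx": 0,"ry": 0,"rz": 0},
  {"dx": -0.5,"dy": 1.5,"dz": 0,"rx": 0,"ry": 0,"rz": 0},
  {"dx": -0.5,"dy": 1.5,"dz": 0,"rx": 0,"ry": 0,"rz": 0},
])

```text
clock: 21.25
tcp_pos: [0.5796, -0.0309, 0.041]
orientation: [1.878, 2.51, 0.001]
contact_force: [5.0, -10.1, 1.2]
grip_width: 0.0002
gripper_force: 5.1
```

It is solid at 11 N with no movement, so the bolt is at its stop. I'll retreat.

Emit:
send_rows([
  {"dx": 1,"dy": -4,"dz": 0,"rx": 0,"ry": 0,"rz": 0},
  {"dx": 3,"dy": -11,"dz": 0,"rx": 0,"ry": 0,"rz": 0},
  {"dx": 7,"dy": -25,"dz": 0,"rx": 0,"ry": 0,"rz": 0},
  {"dx": 12,"dy": -42,"dz": 0,"rx": 0,"ry": 0,"rz": 0},
  {"dx": 12,"dy": -42,"dz": 0,"rx": 0,"ry": 0,"rz": 0},
])

```text
clock: 21.67
tcp_pos: [0.589, -0.0728, 0.0396]
orientation: [1.883, 2.514, -0.002]
contact_force: [-0.0, -0.4, -0.1]
grip_width: -0.0001
gripper_force: 0.0
```

Emit:
send_rows([
  {"dx": 0,"dy": 0,"dz": 20,"rx": 0,"ry": 0,"rz": 0},
  {"dx": 0,"dy": 0,"dz": 50,"rx": 0,"ry": 0,"rz": 0},
  {"dx": 6,"dy": -20,"dz": 80,"rx": 0,"ry": 0,"rz": 0},
  {"dx": 15,"dy": -50,"dz": 110,"rx": 0,"ry": 0,"rz": 0},
  {"dx": 25,"dy": -85,"dz": 130,"rx": 0,"ry": 0,"rz": 0},
])

```text
clock: 22.08
tcp_pos: [0.6143, -0.1502, 0.1714]
orientation: [-1.872, -2.523, -0.004]
contact_force: [1.6, -0.5, -0.2]
grip_width: 0.0001
gripper_force: 0.0
```

Emit:
send_rows([
  {"dx": 0,"dy": 0,"dz": 0,"rx": 0,"ry": 0,"rz": 0},
  {"dx": 0,"dy": 0,"dz": 0,"rx": 0,"ry": 0,"rz": 0},
  {"dx": 0,"dy": 0,"dz": 0,"rx": 0,"ry": 0,"rz": 0},
])

```text
clock: 22.33
tcp_pos: [0.6128, -0.1516, 0.1682]
orientation: [-1.877, -2.517, -0.0]
contact_force: [-0.1, 0.1, -1.4]
grip_width: -0.0006
gripper_force: 0.0
```

```bash
python3 m.py pics/j.png | sed -n 2,3p; python3 -c "
from bench import r
o=r.get_obs();print(o['tcp_pos'],abs(o['qvel']).max())
print(r.hand_in())"
```

```text
286.4376923076923
[ 0.17517738  0.84969095 -0.06584534] 22.5833
[ 0.61300263 -0.15096852  0.16792609] 0.006205049300032256
the job is handed in; nothing more can be done
None
```

Handed in at about 22.6 s: the line is within about 0.2° of the pointer and the bolt is against a firm stop that held at 11 N, though the camera measured 17.2 mm of its nominal 18 mm travel; the reported tool height was also about 38 mm off from both cameras, so I set heights by camera and touch.

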